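# Tuck an access plate under a chassis cover and hold it down

### The arm

A 6-joint arm with a two-finger parallel gripper is mounted at the origin on the work surface. World frame = base frame: x ahead of the robot, y to its left, z up, the work surface at z = 0. Lengths are in m, angles in rad, forces in N, time in s.
With the tool pointing down it reaches from about 0.25 to 0.775 m from the base axis. Payload 8.9 kg.
Tool frame: the origin (TCP) lies midway between the tips of the shut fingers; the grasp point (between the pads) lies 19 mm behind it; z points along the fingers, y is the line along which they close (so a half turn about z gives the same grasp; the last joint's range is limited). The gripper opens to 85 mm and grips with 20 to 120 N. Pads are 22 mm wide; open, the fingers measure 114 mm over their backs; the gripper's body (76 mm by 85 mm) begins 54 mm behind the grasp point. The pads swing forward as they close: fully open they stand 13 mm farther back than shut.
Start: joints at [1.062, 0.291, -0.153, 1.127, 0, 1.431], TCP at [0.19, 0.49, 0.231] pointing down, gripper open.
Joint ranges: [-2.52, 2.52], [-0.91, 1.74], [-1.3, 1.37], [-1.96, 2.02], [-1.52, 1.47], [-3.14, 3.14]. Speed limits (rad/s): [2.22, 2.22, 2.79, 3.14, 3.14, 3.14].

### API

Orientations are given as a unit quaternion [w, x, y, z].
In Python, from bench import monitor, imaging, ticket gives the robot as it stands.
- The arm moves only by the tool carry_out, never from a script. Its argument "steps" is a list of rows, each a list of 3 entries, a list of its own where there are three numbers: the turn, a rotation vector about the tool's x, y, z scaled (see below), then the shift along the tool's x, y, z scaled (see below), then the gripper command: -1 is shut, 1 is fully open, values between are in proportion. A call has 1 to 8 rows; each row shifts and turns the commanded pose from where the row before left it, along the tool's axes as they then stand; what a row does not reach is not made up. The controller multiplies each number of a shift by 250 mm and each number of a turn by 90 degrees. A row lasts 1/12 s, in which the tool goes at most 41.7 mm and 7.16 degrees, less where a joint would pass 70% of its speed; a pose out of reach is approached as far as the arm can. A call with a number of a shift or a turn outside -1 to 1 is refused whole. A call with a gripper value outside its range is refused whole. The fingers move at their own pace and stop on an object; "newtons" is the grip in N (left out, the last holds). Time passes only in rows, so rows that do not move let the fingers close. It gives the time, the measured TCP pose, the force, the opening and the grip force at its end, in the units of the state.
- monitor.observe(): the state, without advancing time (a new reading comes with each control period).
- imaging.snapshot(name): name is "side" or "top"; returns (picture, depth): 420x560x3 uint8, red, green, blue; 420x560 float32, m along the optical axis (not along the pixel's ray), 0 where there is no reading.
- imaging.get_calibration(name): a dict with "mtx" (3x3 intrinsics, pixels), "dist_coeffs" ([k1, k2, p1, p2, k3] as OpenCV has them; the pictures are not rectified), "rvec" (rotation vector, rad) and "tvec" (3), from world to camera coordinates, as OpenCV has them. Camera axes: x right, y down, z forward; pixel columns grow to the right and rows downward; lengths in m; the calibration is good to about 2 mm. A picture is of the moment at which its call begins. get_calibration takes no time and is no camera call.
- ticket.finish_job(): hands the job in; it is judged then, once.
The state is a dict: "time_s": time; "joints": joint angles; "dq": joint speeds; "effort": joint torques, N m; "position": TCP position; "orientation": TCP orientation; "force": force on the tool from outside, world axes, zero at the start; "torque": the same for the moment, N m; "grip_width": finger opening in m; "finger_force": force on a finger pad.
Only numpy, scipy, OpenCV 4.12 (cv2) and the standard library are available. Lean on these libraries where they do the work, as an engineer would, in place of code of your own. Each camera call takes 0.05 s, during which the arm holds its last target. There are 200 camera calls.

### The job

Fold the green hinged cover of the black computer chassis all the way down flat. Then take the loose aluminium plate by its blue grip, slide its red-lined edge squarely under the lip of the folded cover, between the yellow rails, up to the red line or to the stop, without lifting the cover. Press the plate flat on the chassis deck against its orange spring pad and finish while still holding it pressed down; leave everything else on the bench where it is.

Things in the scene. Friction and masses are not known exactly. Their poses are not given: they have to be found in the camera images.
- chassis: Black computer chassis fixed to the bench, 260 (x) x 220 (y) mm; origin under its centre, x toward the cover's hinge (away from the robot), z up. Its top, the deck, is at z = 55 mm. On it: hinge plinth 8 mm high at x = 100 to 130; yellow rails 6 mm high from x = -120 to -10, inner faces at y = +-68; under the cover a steel stop 6 mm high, near face at x = 35.
- cover (a joint): Green cover, 100 mm from hinge to lip, 150 wide, 4 thick. Hinge axis along chassis y at chassis x = 100, z = 63 mm, on its underside; stiff (0.14 N m friction: stays where left, a few N near the lip move it). Opening angle, rad: 0 = folded flat on its stop, lip at chassis x = 0, underside 8 mm above the deck; positive = lip raised (to 1.3).
- cover_lip (a point): Middle of the cover's free edge (lip, white stripe), on its upper face.
- plate: Loose aluminium plate, 110 (x) x 120 (y) x 4 mm, about 0.18 kg, flat on the bench; origin under its centre, z up. Blue upright grip on it: 12 mm thick (x), 60 long (y), top 40 mm above the underside, centred at plate x = -10, y = 0. The +x edge (red line across, 24 mm back from it) is the one to tuck, pointing to chassis +x.
- plate_edge (a point): Middle of the plate's +x edge, on the underside (plate x = 55 mm).
- spring_pad (a joint): Orange spring pad in the deck, 20 (x) x 80 (y) mm, centred at chassis x = -33 mm, y = 0; stands 5 mm proud of the deck and sinks straight down under load. Value is its depression in m: 0 = up, 0.005 = flush with the deck (takes about 8 N), so a plate left alone on it rises off the deck.
- screwdriver: Bystander: screwdriver lying in front of the chassis. Origin at its underside.
- heatsink: Bystander: copper and aluminium heatsink, 40 x 40 x 30 mm, beyond the plate. Origin at its underside.
- tape: Bystander: roll of blue tape, 90 mm across, 24 mm high, on the robot's side of the plate. Origin at its underside.
- mouse: Bystander: black mouse, 100 x 60 x 32 mm. Origin at its underside.
- cleaner: Bystander: blue bottle, 64 mm across, 170 mm high. Origin at its underside.
- mug: Bystander: white mug, 80 mm across, 90 mm high. Origin at its underside.
- screw_tray: Bystander: yellow tray, 120 x 90 x 30 mm. Origin at its underside.
There are look-alikes about, which are no part of the job. Several things have the shape of the plate; the one meant has the colours described above.

How it is judged:
By the outcome, as a careful person would: the job done as asked, in the order asked, and still so for the second after the job is handed in, while the arm keeps its last pose, push and grip.
It also fails if it takes over 64 s, if anything falls off the work surface, if the arm or the gripper's body presses on something with over 40 N, if the wrist force passes 120 N, or if a joint passes its speed limit or range.

## Working session

There is one attempt and no reset: what is moved stays moved. The work goes in short steps, Python scripts to look and compute and a tool call to move; the robot and the scene stay as the last step left them, time stands still between calls to the robot, and variables do not carry over. Pictures are saved under pics/ and viewed, at most 10 in all, crops included, and the job is handed in when it is done.

Besides the shell and the picture viewer there is one more tool, called after "Request:" as name(argument=value, ...) on one line, values as JSON. carry_out: Moves the arm, as the interface text tells. Its arguments: {"type":"object","properties":{"steps":{"type":"array"},"newtons":{"type":"number"}},"required":["steps"]}

```bash
mkdir -p pics; cat > h.py <<'E'
import numpy as np, cv2
from bench import monitor, imaging, ticket
def cal(n):
    c=imaging.get_calibration(n); R=cv2.Rodrigues(np.array(c["rvec"],float))[0]
    return np.array(c["mtx"],float),np.array(c["dist_coeffs"],float),R,np.array(c["tvec"],float).ravel()
def rays(n,px):
    K,d,R,t=cal(n); u=cv2.undistortPoints(np.array(px,float).reshape(-1,1,2),K,d).reshape(-1,2)
    return u,R,t
def onplane(n,px,z):
    u,R,t=rays(n,px); D=np.c_[u,np.ones(len(u))]@R; C=-R.T@t
    return C+D*((z-C[2])/D[:,2])[:,None]
def cloud(n,depth):
    v,u=np.mgrid[:420,:560]; px=np.c_[u.ravel(),v.ravel()]
    a,R,t=rays(n,px); Z=depth.ravel()[:,None].astype(float)
    P=(np.c_[a,np.ones(len(a))]*Z-t)@R
    P[Z[:,0]==0]=np.nan
    return P.reshape(420,560,3)
def snap(n):
    p,d=imaging.snapshot(n); return p,d,cloud(n,d)
def save(p,f): cv2.imwrite("pics/"+f,p[:,:,::-1])
E
python3 - <<'E'
from h import *
for n in("top","side"):
    p,d,P=snap(n); save(p,n+"0.png"); np.savez(n+"0.npz",p=p,d=d,P=P)
    K,_,R,t=cal(n); print(n,-R.T@t,R[2])
s=monitor.observe(); print(s["position"],s["orientation"],s["force"],s["time_s"],s["grip_width"])
E
```

```text
top [0.30721277 0.00601424 1.07599892] [ 2.08678096e-01 -9.58995467e-04 -9.77983912e-01]
side [-0.0737975  -0.60616469  0.84067011] [ 0.51666031  0.52390376 -0.6771905 ]
[0.18958018 0.48920082 0.23080351] [-1.81829939e-04  1.83852700e-01  9.82953652e-01 -5.19042771e-04] [-0.26210473 -0.96519117  0.55767265] 0.1 0.08552111150390543
```

View pics/top0.png

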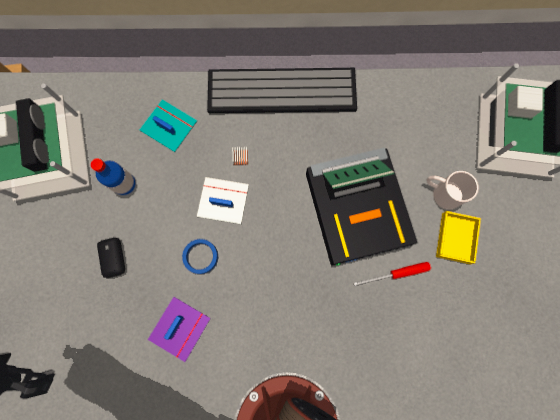

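View pics/side0.png

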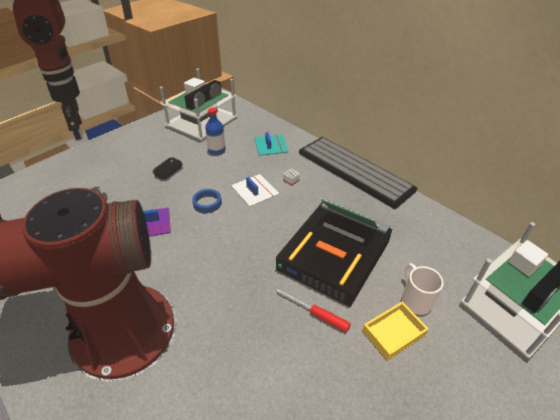

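Top view: three plate-shaped things: teal (168,126), white/silver (223,200) and purple (179,328). The silver one at (223,200) fits, since it's aluminium-coloured with the heatsink (240,156) beyond it and the tape (200,257) on the robot's side. The chassis is at about (362,208) with its cover standing open at (358,172). I'll confirm in a crop and measure.

```bash
cat > meas.py <<'E'
from h import *
def blob(m,box,minA=8):
    k=np.zeros(m.shape,np.uint8); x0,y0,x1,y1=box; k[y0:y1,x0:x1]=m[y0:y1,x0:x1]
    cs=[c for c in cv2.findContours(k,0,2)[0] if cv2.contourArea(c)>=minA]
    return sorted(cs,key=cv2.contourArea)[::-1]
def hsv(p): return cv2.cvtColor(p,cv2.COLOR_RGB2HSV).astype(int)
def masks(p):
    H,S,V=np.moveaxis(hsv(p),2,0)
    return dict(orange=(H>5)&(H<17)&(S>180)&(V>150),yellow=(H>20)&(H<32)&(S>150)&(V>120),
      blue=(H>100)&(H<125)&(S>130)&(V>50),red=((H<6)|(H>174))&(S>80)&(V>120),light=(V>200)&(S<60))
def rect(n,c,z):
    q=onplane(n,c.reshape(-1,2),z)[:,:2]; (cx,cy),(w,h),a=cv2.minAreaRect((q*1000).astype(np.float32))
    if w<h: w,h,a=h,w,a+90
    return np.round([cx,cy,w,h,(a+90)%180-90],1)
E
python3 - <<'E'
from meas import *
f=np.load("top0.npz");p,P=f["p"],f["P"];M=masks(p)
for nm,box,z,k in(("orange",(300,140,430,270),.060,1),("yellow",(300,140,430,270),.061,2),("light",(190,165,260,235),.004,1),("blue",(200,180,245,220),.040,1),("red",(190,165,260,235),.004,1)):
    for c in blob(M[nm].astype(np.uint8),box,4)[:k]:
        m=np.zeros(p.shape[:2],np.uint8);cv2.drawContours(m,[c],-1,1,-1)
        print(nm,rect("top",c,z),"zmed",np.nanmedian(P[m>0][:,2]).round(4), np.nanmean(P[m>0],0).round(4))
# cover: green points
H,S,V=np.moveaxis(hsv(p),2,0)
g=(H>50)&(H<85)&(S>50)&(V>30);b=np.zeros_like(g);b[145:200,310:405]=1
Q=P[g&b];Q=Q[Q[:,2]>.06];c=np.nanmean(Q,0);u,s,vt=np.linalg.svd(Q-c,full_matrices=False);print("cover",len(Q),c.round(4),vt[2].round(3),Q.min(0).round(3),Q.max(0).round(3))
hi=Q[Q[:,2]>Q[:,2].max()-.012];print("lip",hi.mean(0).round(4))
a=cv2.resize(p[160:240,185:265],(390,390),interpolation=2);b=cv2.resize(p[140:270,300:425],(400,390)[::1],interpolation=2)
save(np.hstack([a,b]),"crop0.png")
E
```

```text
orange [ 508.7 -205.5   80.9   21.   -76.6] zmed 0.0587 [ 0.509  -0.2057  0.0583]
yellow [ 494.4 -282.7  111.8   11.1   13.3] zmed 0.0591 [ 0.4941 -0.2835  0.0585]
yellow [ 461.  -142.8  113.     9.6   13.3] zmed 0.0596 [ 0.4606 -0.1433  0.0592]
light [556.  165.9 120.6  85.   79.6] zmed 0.0035 [0.5548 0.1654 0.0068]
blue [555.1 162.7  62.5  14.8  79.5] zmed 0.0383 [0.5559 0.1629 0.0361]
cover 860 [ 0.6087 -0.1804  0.1075] [0.754 0.18  0.632] [ 0.563 -0.259  0.069] [ 0.652 -0.102  0.144]
lip [ 0.5838 -0.1851  0.1377]
```

View pics/crop0.png

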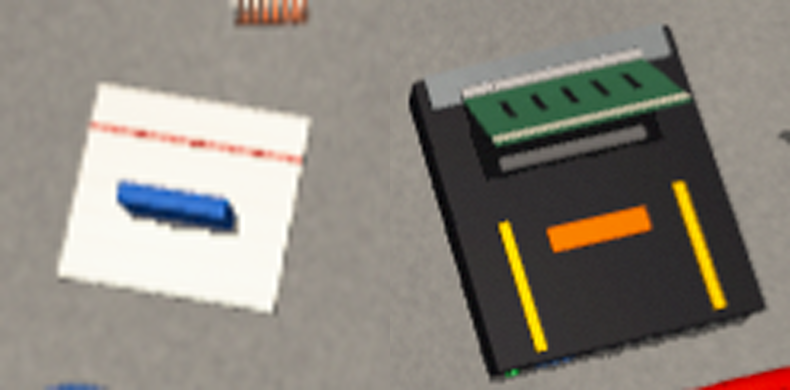

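The crop confirms the target: a silver plate with a red line on its far side and a blue grip, centred near (223,200). The chassis shows both rails, the pad and the open cover.

Chassis origin comes out at about (541,-198) mm with yaw 13.3°. The pad and both rails agree on it to within 1 mm. The cover is open about 0.89 rad, which matches the measured lip height of 143 mm. Next I move over the cover with the gripper shut.

Request:
carry_out(steps=[[[0, 0, 0], [-0.104, -0.08, 0], -1], [[0, 0, 0], [-0.104, -0.08, 0], -1], [[0, 0, 0], [-0.104, -0.08, 0], -1], [[0, 0, 0], [-0.104, -0.08, 0], -1], [[0, 0, 0], [-0.104, -0.08, 0], -1], [[0, 0, 0], [-0.104, -0.08, 0], -1], [[0, 0, 0], [-0.104, -0.08, 0], -1], [[0, 0, 0], [-0.104, -0.08, 0], -1]], newtons=40)

```text
time_s: 0.77
position: [0.3262, 0.2636, 0.2312]
orientation: [-0.0, 0.184, 0.983, -0.0]
force: [1.3, 0.5, -0.5]
grip_width: 0.0002
finger_force: 0.0
```

Request:
carry_out(steps=[[[0, 0, 0], [-0.104, -0.08, 0], -1], [[0, 0, 0], [-0.104, -0.08, 0], -1], [[0, 0, 0], [-0.104, -0.08, 0], -1], [[0, 0, 0], [-0.104, -0.08, 0], -1], [[0, 0, 0], [-0.104, -0.08, 0], -1], [[0, 0, 0], [-0.104, -0.08, 0], -1], [[0, 0, 0], [-0.104, -0.08, 0], -1], [[0, 0, 0], [-0.104, -0.08, 0], -1]])

```text
time_s: 1.43
position: [0.4623, 0.0392, 0.2311]
orientation: [-0.0, 0.184, 0.983, 0.0]
force: [0.5, 0.5, 0.0]
grip_width: -0.0002
finger_force: 0.0
```

Request:
carry_out(steps=[[[0, 0, 0], [-0.104, -0.08, 0], -1], [[0, 0, 0], [-0.104, -0.08, 0], -1], [[0, 0, 0], [-0.104, -0.08, 0], -1], [[0, 0, 0], [-0.104, -0.08, 0], -1], [[0, 0, 0], [-0.104, -0.08, 0], -1], [[0, 0, 0], [-0.104, -0.08, 0], -1], [[0, 0, 0], [-0.104, -0.08, 0], -1], [[0, 0, 0], [-0.104, -0.08, 0], -1]])

```text
time_s: 2.1
position: [0.5985, -0.185, 0.2308]
orientation: [-0.0, 0.184, 0.983, 0.0]
force: [0.8, 0.8, 0.2]
grip_width: 0.0001
finger_force: 0.0
```

Request:
carry_out(steps=[[[0, 0, 0], [0, 0, 0.1], -1], [[0, 0, 0], [0, 0, 0.1], -1], [[0, 0, 0], [0, 0, 0.08], -1], [[0, 0, 0], [0, 0, 0.06], -1], [[0, 0, 0], [0.01, -0.007, 0.04], -1], [[0, 0, 0], [0.01, -0.007, 0.04], -1], [[0, 0, 0], [0.01, -0.007, 0.04], -1]])

```text
time_s: 2.68
position: [0.5889, -0.1857, 0.1154]
orientation: [-0.0, 0.184, 0.983, 0.0]
force: [0.2, 0.1, 2.2]
grip_width: -0.0004
finger_force: 0.7
```

Request:
carry_out(steps=[[[0, 0, 0], [0.015, -0.011, 0.04], -1], [[0, 0, 0], [0.015, -0.011, 0.04], -1], [[0, 0, 0], [0.015, -0.011, 0.04], -1], [[0, 0, 0], [0.015, -0.011, 0.03], -1]])

```text
time_s: 3.02
position: [0.5708, -0.1904, 0.0778]
orientation: [-0.0, 0.184, 0.983, 0.0]
force: [1.9, 1.4, 0.5]
grip_width: -0.0001
finger_force: 0.6
```

Request:
carry_out(steps=[[[0, 0, 0], [0.01, -0.007, 0.02], -1], [[0, 0, 0], [0.0, 0, 0.016], -1], [[0, 0, 0], [0, 0, 0.01], -1], [[0, 0, 0], [0, 0, 0.004], -1]])

```text
time_s: 3.35
position: [0.5679, -0.1913, 0.0669]
orientation: [-0.0, 0.184, 0.983, -0.0]
force: [-7.0, 1.5, 17.7]
grip_width: 0.0
finger_force: 8.6
```

Request:
carry_out(steps=[[[0, 0, 0], [0, 0, -0.12], -1], [[0, 0, 0], [0, 0, -0.12], -1], [[0, 0, 0], [0, 0, -0.12], -1], [[0, 0, 0], [0, 0, -0.12], -1], [[0, 0, 0], [0, 0, -0.12], -1], [[0, 0, 0], [0.046, 0.108, 0], 0.2], [[0, 0, 0], [0.046, 0.108, 0], 0.2], [[0, 0, 0], [0.046, 0.108, 0], 0.2]])

```text
time_s: 4.02
position: [0.5658, -0.1027, 0.2172]
orientation: [0.001, 0.184, 0.983, -0.0]
force: [0.4, 0.9, 0.3]
grip_width: 0.0358
finger_force: 0.0
```

Request:
carry_out(steps=[[[0, 0, 0], [0.046, 0.108, 0], 0.2], [[0, 0, 0], [0.046, 0.108, 0], 0.2], [[0, 0, 0], [0.046, 0.108, 0], 0.2], [[0, 0, 0], [0.046, 0.108, 0], 0.2], [[0, 0, 0], [0.046, 0.108, 0], 0.2], [[0, 0, 0], [0.046, 0.108, 0], 0.2], [[0, 0, 0], [0.046, 0.108, 0], 0.2], [[0, 0, 0], [0.046, 0.108, 0], 0.2]])

```text
time_s: 4.68
position: [0.5577, 0.1329, 0.2167]
orientation: [0.0, 0.184, 0.983, 0.0]
force: [1.2, 0.1, -0.0]
grip_width: 0.0515
finger_force: 0.0
```

Request:
carry_out(steps=[[[0, 0, 0.0733], [0, 0, 0], 0.2], [[0, 0, 0.0733], [0, 0, 0], 0.2], [[0, 0, 0.0733], [0, 0, 0], 0.2], [[0, 0, 0.0733], [0, 0, 0], 0.2], [[0, 0, 0.0733], [0, 0, 0], 0.2], [[0, 0, 0.0733], [0, 0, 0], 0.2], [[0, 0, 0.0733], [0, 0, 0], 0.2], [[0, 0, 0.0733], [0, 0, 0], 0.2]])

```text
time_s: 5.35
position: [0.5579, 0.1315, 0.2166]
orientation: [0.0, 0.604, 0.797, 0.0]
force: [0.3, -0.4, 0.2]
grip_width: 0.0515
finger_force: 0.0
```

Request:
carry_out(steps=[[[0, 0, 0.0733], [0, 0, 0], 0.2], [[0, 0, 0.0733], [0, 0, 0], 0.2], [[0, 0, 0.0733], [0, 0, 0], 0.2], [[0, 0, 0.0733], [0, 0, 0], 0.2], [[0, 0, 0], [0, 0, 0.12], 0.2], [[0, 0, 0], [0, 0, 0.12], 0.2], [[0, 0, 0], [0, 0, 0.12], 0.2], [[0, 0, 0], [0, 0, 0.12], 0.2]])

```text
time_s: 6.02
position: [0.5581, 0.1315, 0.0955]
orientation: [0.0, 0.768, 0.64, 0.001]
force: [1.3, -0.6, 0.5]
grip_width: 0.0513
finger_force: 0.0
```

```bash
python3 - <<'E'
from meas import *
s=monitor.observe();print(s["position"],s["orientation"],s["joints"],s["grip_width"])
for n in("top","side"):
    p,d,P=snap(n); np.savez(n+"1.npz",p=p,d=d,P=P)
    if n=="side": save(cv2.resize(p[120:320,180:420],(720,600)),"side1.png")
    else:
        save(cv2.resize(p[130:280,180:430],(800,480)),"top1.png")
        H,S,V=np.moveaxis(hsv(p),2,0);g=(H>50)&(H<85)&(S>50)&(V>30);b=np.zeros_like(g);b[145:230,310:405]=1
        Q=P[g&b];print("cover z",np.nanpercentile(Q[:,2],[5,50,95]).round(4))
E
```

```text
[0.55805632 0.13150795 0.09552352] [3.75453501e-04 7.67978529e-01 6.40475239e-01 5.53455988e-04] [ 1.03940605e-01  4.87657420e-01 -2.32744898e-01  8.49056447e-01
 -6.54284852e-06  1.85529903e+00] 0.05128576667959186
cover z [0.0629 0.0664 0.0695]
```

View pics/side1.png

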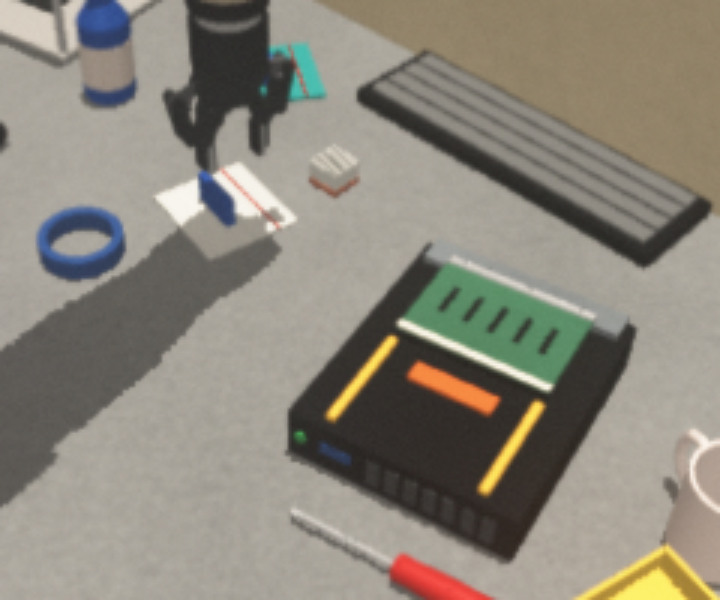

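View pics/top1.png

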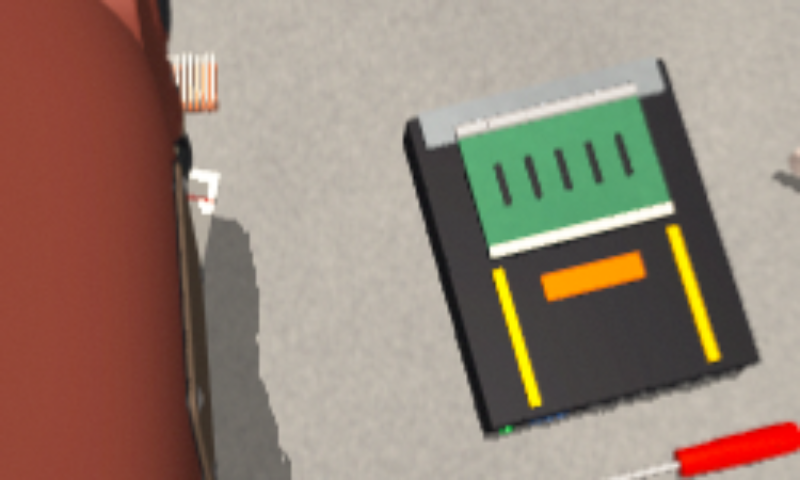

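The side view shows the cover lying flat, its depth reading 66 mm on top as expected. The open fingers sit above the plate but about 33 mm short along its length, at (232,200). I'll correct that, descend and grip.

Request:
carry_out(steps=[[[0, 0, 0], [0.066, -0.014, 0], 0.2], [[0, 0, 0], [0.065, -0.014, 0], 0.2], [[0, 0, 0], [0, 0, 0.1], 0.2], [[0, 0, 0], [0, 0, 0.1], 0.2], [[0, 0, 0], [0, 0, 0.08], 0.2], [[0, 0, 0], [0, 0, 0.06], 0.2], [[0, 0, 0], [0, 0, 0], 0.2], [[0, 0, 0], [0, 0, 0], -1]], newtons=80)

```text
time_s: 6.78
position: [0.5573, 0.165, 0.0125]
orientation: [0.0, 0.768, 0.64, 0.0]
force: [-0.2, -0.8, -0.5]
grip_width: 0.0406
finger_force: 0.0
```

Request:
carry_out(steps=[[[0, 0, 0], [0, 0, 0], -1], [[0, 0, 0], [0, 0, 0], -1], [[0, 0, 0], [0, 0, 0], -1], [[0, 0, 0], [0, 0, 0], -1]], newtons=80)

```text
time_s: 7.12
position: [0.5582, 0.165, 0.0133]
orientation: [0.001, 0.768, 0.64, 0.001]
force: [-1.3, 0.4, 6.9]
grip_width: 0.0109
finger_force: 79.0
```

Request:
carry_out(steps=[[[0, 0, 0], [0, 0, -0.04], -1], [[0, 0, 0], [0, 0, -0.12], -1], [[0, 0, 0], [0, 0, -0.12], -1], [[0, 0, 0], [0, 0, -0.12], -1], [[0, 0, 0], [0, 0, -0.12], -1], [[0, 0, 0], [-0.1, -0.006, 0], -1], [[0, 0, 0], [-0.12, -0.006, 0], -1], [[0, 0, 0], [-0.12, -0.006, 0], -1]])

```text
time_s: 7.78
position: [0.537, 0.0815, 0.1431]
orientation: [0.001, 0.768, 0.641, 0.001]
force: [0.1, -0.1, -1.5]
grip_width: 0.0107
finger_force: 78.3
```

Request:
carry_out(steps=[[[0, 0, 0], [-0.12, -0.006, 0], -1], [[0, 0, 0], [-0.12, -0.006, 0], -1], [[0, 0, 0], [-0.12, -0.006, 0], -1], [[0, 0, 0], [-0.12, -0.006, 0], -1], [[0, 0, 0], [-0.12, -0.006, 0], -1], [[0, 0, 0], [-0.12, -0.006, 0], -1], [[0, 0, 0], [-0.12, -0.006, 0], -1], [[0, 0, 0], [-0.12, -0.006, 0], -1]])

```text
time_s: 8.45
position: [0.4815, -0.1533, 0.1425]
orientation: [0.0, 0.768, 0.64, 0.0]
force: [1.3, -0.2, -1.9]
grip_width: 0.0112
finger_force: 78.3
```

Request:
carry_out(steps=[[[0, 0, 0], [-0.12, -0.006, 0], -1], [[0, 0, 0], [-0.12, -0.006, 0], -1], [[0, 0, -0.066], [0, 0, 0], -1], [[0, 0, -0.066], [0, 0, 0], -1], [[0, 0, -0.066], [0, 0, 0], -1], [[0, 0, -0.066], [0, 0, 0], -1], [[0, 0, 0], [0, 0, 0], -1]])

```text
time_s: 9.03
position: [0.4682, -0.2106, 0.1423]
orientation: [0.0, 0.618, 0.786, 0.0]
force: [-0.2, -1.2, -1.3]
grip_width: 0.0106
finger_force: 78.3
```

```bash
python3 - <<'E'
from meas import *
s=monitor.observe();print(s["position"],s["orientation"],s["grip_width"],s["force"])
p,d,P=snap("side"); np.savez("side2.npz",p=p,d=d,P=P)
save(cv2.resize(p[170:320,240:420],(720,600)),"side2.png")
p,d,P=snap("top"); np.savez("top2.npz",p=p,d=d,P=P);save(p,"top2.png")
E
```

```text
[ 0.46822969 -0.21056069  0.14232307] [3.31546113e-04 6.18004108e-01 7.86174798e-01 2.16642405e-05] 0.010636734291552511 [-0.2108259  -1.18725111 -1.28466747]
```

View pics/side2.png

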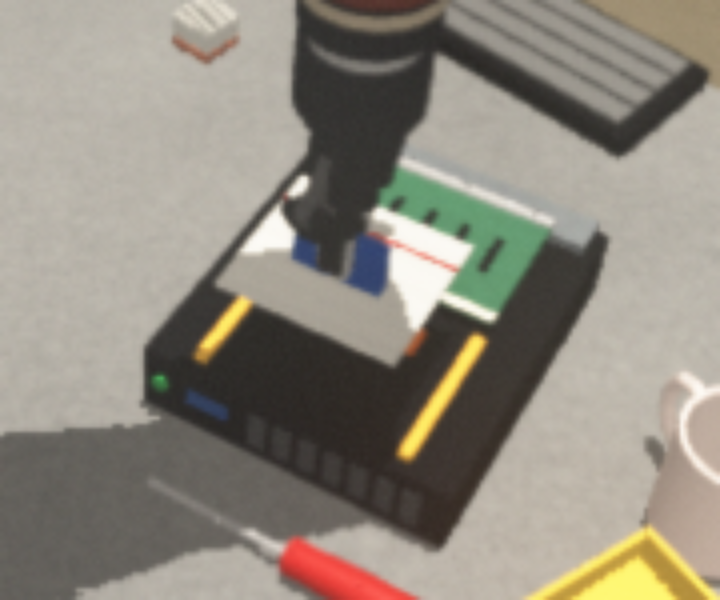

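Side view: the plate hangs level in the gripper. Its rear corners are at about (294,242) and (339,262) and its front right corner at about (358,231). The cover is still flat. Next is the plate's pose in the chassis frame.

```bash
python3 - <<'E'
from meas import *
a=np.radians(13.3);A=np.array([[np.cos(a),np.sin(a)],[-np.sin(a),np.cos(a)]]);O=np.array([.5408,-.1979])
q=onplane("side",[[294.25,242],[339.25,261.75],[358,231.25]],.133)
print(q.round(4)); c=(q[:,:2]-O)@A.T*1000;print(c.round(1))
print("tcp",((np.array([.4682,-.2106])-O)@A.T*1000).round(1))
print("edges",np.linalg.norm(c[0]-c[1]),np.linalg.norm(c[1]-c[2]),"yaw err back edge",np.degrees(np.arctan2(-(c[0]-c[1])[0],(c[0]-c[1])[1])))
s=np.load("side2.npz");P=s["P"];p=s["p"];H,S,V=np.moveaxis(hsv(p),2,0)
m=np.zeros(H.shape,bool);m[205:265,290:362]=1;m&=(S<40)&(V>100)&(abs(P[...,2]-.133)<.02)
Q=P[m];k=np.c_[(Q[:,:2]-O)@A.T,np.ones(len(Q))];print(len(Q),np.nanmedian(Q[:,2]),"plane",np.linalg.lstsq(k,Q[:,2],rcond=None)[0])
E
```

```text
[[ 0.4055 -0.1686  0.133 ]
 [ 0.4359 -0.283   0.133 ]
 [ 0.5445 -0.253   0.133 ]]
[[-124.9   59.7]
 [-121.7  -58.7]
 [  -9.1  -54.5]]
tcp [-73.6   4.3]
edges 118.39617209284525 112.7032866880838 yaw err back edge 1.5693047789280907
1145 0.13313499288091657 plane [0.00183235 0.00190534 0.13339781]
```

```bash
python3 - <<'E'
from meas import *
a=np.radians(13.3);A=np.array([[np.cos(a),np.sin(a)],[-np.sin(a),np.cos(a)]]);O=np.array([.5408,-.1979])
s=np.load("side2.npz");p=s["p"]
g=cv2.GaussianBlur(p,(0,0),.7).astype(float); gr=g.min(2)
pts=[]
for u in range(299,336):   # back edge: steepest fall going down
    v0=int(242+(u-294)*.44); seg=gr[v0-5:v0+7,u]; i=np.argmin(np.diff(seg)); pts.append([u,v0-5+i+.5])
def fit(pts,n=""):
    q=(onplane("side",pts,.133)[:,:2]-O)@A.T*1000
    vx,vy,x,y=cv2.fitLine(q.astype(np.float32),cv2.DIST_HUBER,0,.01,.01).ravel()
    r=(q-[x,y])@[-vy,vx];print(n,"pt",x,y,"dir deg",np.degrees(np.arctan2(vy,vx)),"res",r.std())
fit(pts,"back")
pts=[]
for v in range(236,258):  # right edge
    u0=int(339+(262-v)*.61); seg=gr[v,u0-5:u0+7]; i=np.argmin(np.diff(seg)); pts.append([u0-5+i+.5,v])
fit(pts,"right")
H,S,V=np.moveaxis(hsv(p),2,0);m=np.zeros(H.shape,bool);m[220:242,333:360]=1
R=masks(p)["red"]&m;v,u=np.nonzero(R);print(len(u));fit(np.c_[u,v],"red")
E
```

```text
back pt -122.37052 -1.0348288 dir deg -89.312126 res 0.8336390864199039
right pt -69.75084 -55.64784 dir deg 0.68092847 res 2.4985735635517137
20
red pt -32.758835 -16.550629 dir deg 89.32361 res 0.9309989564073802
```

Request:
carry_out(steps=[[[0, 0, 0.004], [-0.017, 0, 0], -1], [[0, 0, 0], [0, 0, 0.1], -1], [[0, 0, 0], [0, 0, 0.1], -1], [[0, 0, 0], [0, 0, 0.06], -1], [[0, 0, 0], [0, 0, 0.016], -1], [[0, 0, 0], [0, 0, 0.008], -1], [[0, 0, 0], [0, 0, 0.008], -1], [[0, 0, 0], [0, 0, 0], -1]], newtons=110)

```text
time_s: 9.8
position: [0.4692, -0.2146, 0.069]
orientation: [0.0, 0.622, 0.783, -0.0]
force: [-4.5, 1.7, 4.9]
grip_width: 0.0099
finger_force: 110.6
```

Request:
carry_out(steps=[[[0, 0, 0], [0, 0, 0.006], -1], [[0, 0, 0], [0, 0, 0.004], -1], [[0, 0, 0], [0, 0, 0], -1]])

```text
time_s: 10.05
position: [0.4696, -0.2147, 0.0683]
orientation: [0.001, 0.622, 0.783, 0.0]
force: [-10.0, 4.8, 25.5]
grip_width: 0.0104
finger_force: 114.0
```

```bash
python3 - <<'E'
from meas import *
s=monitor.observe();print(s["position"],s["orientation"],s["force"],s["torque"])
p,d,P=snap("side"); np.savez("side3.npz",p=p,d=d,P=P)
save(cv2.resize(p[190:310,250:410],(800,600),interpolation=2),"side3.png")
E
```

```text
[ 0.46955337 -0.21470244  0.06834643] [8.06102283e-04 6.22267980e-01 7.82803878e-01 2.13886739e-05] [-10.02047482   4.8059583   25.47060375] [1.20322041 2.0965767  0.03251258]
```

View pics/side3.png

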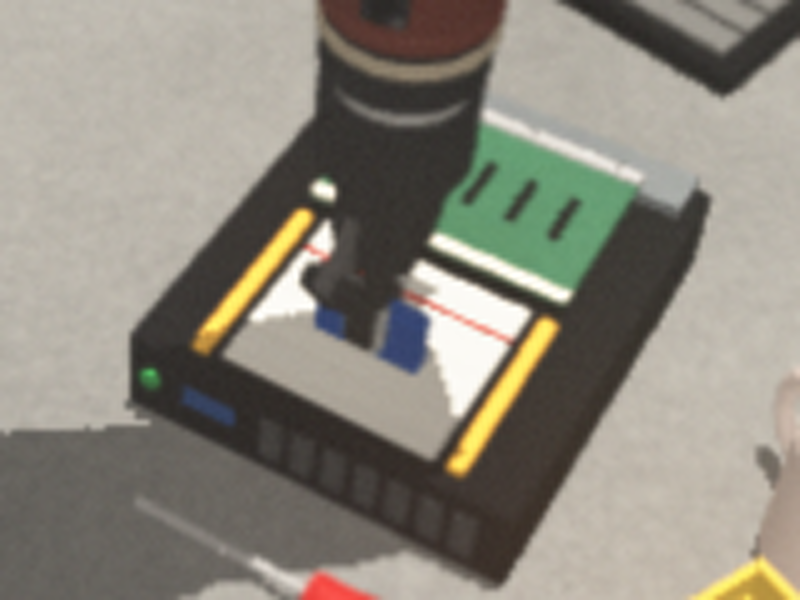

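The plate lies between the rails, square to the lip, with a visible gap between its front edge and the lip. I slide it in while keeping it pressed.

Request:
carry_out(steps=[[[0, 0, 0], [0, 0.016, -0.001], -1], [[0, 0, 0], [0, 0.016, 0], -1], [[0, 0, 0], [0, 0.016, 0], -1], [[0, 0, 0], [0, 0.016, 0], -1]])

```text
time_s: 10.43
position: [0.4833, -0.2125, 0.0684]
orientation: [0.0, 0.623, 0.782, -0.002]
force: [-18.5, -3.9, 24.8]
grip_width: 0.0098
finger_force: 113.8
```

```bash
cat > chk.py <<'E'
from meas import *
a=np.radians(13.3);A=np.array([[np.cos(a),np.sin(a)],[-np.sin(a),np.cos(a)]]);O=np.array([.5408,-.1979])
def loc(P): return (P[...,:2]-O)@A.T
def chk():
    s=monitor.observe();t=np.array(s["position"]);q=s["orientation"]
    print("tcp",(loc(t)*1000).round(1),"z",t[2].round(4),"yaw",np.degrees(2*np.arctan2(q[2],q[1]))-90-13.3,"F",np.round(s["force"],1),"T",np.round(s["torque"],2),s["time_s"])
    p,d,P=snap("side");H,S,V=np.moveaxis(hsv(p),2,0);C=loc(P)
    g=(H>50)&(H<85)&(S>50)&(V>30)&(abs(C[...,0]-.05)<.045)&(abs(C[...,1])<.075)
    k=np.c_[.1-C[g][:,0],C[g][:,1],np.ones(g.sum())];r=np.linalg.lstsq(k,P[g][:,2],rcond=None)[0];print("cover n",g.sum(),"slope,hinge z",r.round(4))
    m=(S<40)&(V>90)&(C[...,0]>-.12)&(C[...,0]<-.004)&(abs(C[...,1])<.062)&(abs(P[...,2]-.06)<.008)
    k=np.c_[C[m],np.ones(m.sum())];r=np.linalg.lstsq(k,P[m][:,2],rcond=None)[0];print("plate n",m.sum(),r.round(4))
    return p,P
E
python3 -c "
from chk import *
chk()
f=np.load('side3.npz')
P,p=f['P'],f['p'];H,S,V=np.moveaxis(hsv(p),2,0);C=loc(P)
g=(H>50)&(H<85)&(S>50)&(V>30)&(abs(C[...,0]-.05)<.045)&(abs(C[...,1])<.075)
k=np.c_[.1-C[g][:,0],C[g][:,1],np.ones(g.sum())];print('before',np.linalg.lstsq(k,P[g][:,2],rcond=None)[0].round(4))
"
```

```text
tcp [-59.3  -1. ] z 0.0684 yaw -0.35577798626268375 F [-18.5  -3.9  24.8] T [-0.42  3.61  0.02] 10.4333
cover n 687 slope,hinge z [-0.0006  0.0122  0.0676]
plate n 1027 [0.007  0.004  0.0594]
before [0.0043 0.0136 0.0673]
```

Request:
carry_out(steps=[[[0, 0, 0], [0, 0.016, -0.001], -1], [[0, 0, 0], [0, 0.016, 0], -1], [[0, 0, 0], [0, 0.016, 0], -1], [[0, 0, 0], [0, 0.016, 0], -1], [[0, 0, 0], [0, 0.012, 0], -1], [[0, 0, 0], [0, 0, 0], -1]])

```text
time_s: 10.98
position: [0.5035, -0.208, 0.0684]
orientation: [0.001, 0.623, 0.783, -0.001]
force: [-10.2, -1.9, 15.2]
grip_width: 0.0103
finger_force: 112.4
```

```bash
python3 - <<'E'
from chk import *
p,P=chk(); np.savez("side4.npz",p=p,P=P)
save(cv2.resize(p[190:310,250:410],(800,600),interpolation=2),"side4.png")
E
```

```text
tcp [-38.6  -1.3] z 0.0684 yaw -0.3110662587979398 F [-10.2  -1.9  15.2] T [-0.17  1.96  0.08] 10.9833
cover n 723 slope,hinge z [0.0082 0.0101 0.0671]
plate n 874 [0.0092 0.0045 0.0594]
```

View pics/side4.png

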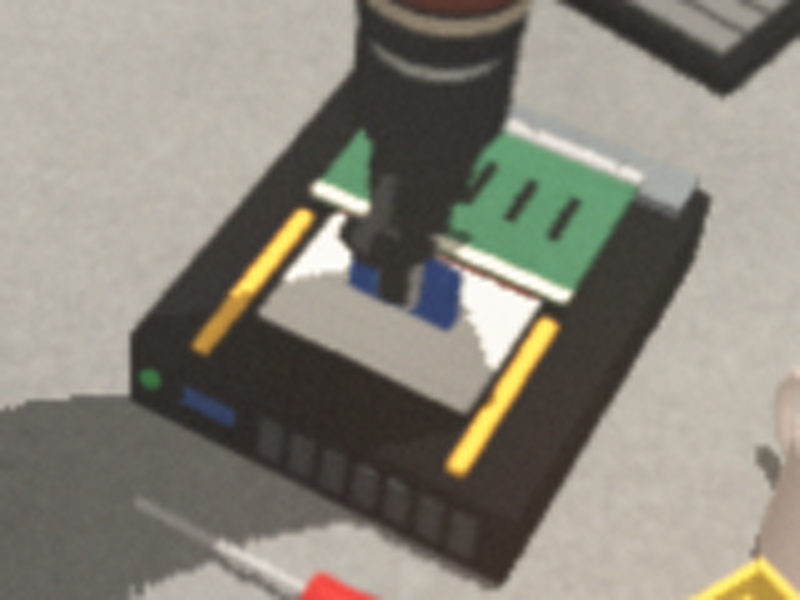

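The plate is tucked, with the red line just at the lip: a thin red sliver still shows near (500,285). I'll push a few mm further, which is still short of the stop.

Request:
carry_out(steps=[[[0, 0, 0], [0, 0.01, 0.001], -1], [[0, 0, 0], [0, 0.004, 0], -1], [[0, 0, 0], [0, 0, 0], -1]])

```text
time_s: 11.28
position: [0.5059, -0.2075, 0.0684]
orientation: [0.001, 0.623, 0.782, -0.002]
force: [-15.8, -3.5, 22.0]
grip_width: 0.01
finger_force: 113.4
```

```bash
python3 - <<'E'
from chk import *
p,P=chk(); np.savez("side5.npz",p=p,P=P)
g=cv2.GaussianBlur(p,(0,0),.7).astype(float).min(2); pts=[]
# back edge, from (302.5,253) to (343,272) in the last picture, allow shift
for u in range(308,340):
    v0=int(252.5+(u-303)*.47); seg=g[v0-8:v0+6,u]; i=np.argmin(np.diff(seg)); pts.append([u,v0-8+i+.5])
q=loc(onplane("side",pts,.059))*1000
l=cv2.fitLine(q.astype(np.float32),cv2.DIST_HUBER,0,.01,.01).ravel();print("back edge (red at lip = -86)",np.median(q,0).round(1),"yaw err",(np.degrees(np.arctan2(l[1],l[0]))%180-90).round(2))
M=masks(p)["red"];m=np.zeros(M.shape,bool);m[235:255,320:362]=1;print("red px left",(M&m).sum())
E
```

```text
tcp [-36.2  -1.3] z 0.0684 yaw -0.33986406924093515 F [-15.8  -3.5  22. ] T [-0.44  3.02  0.11] 11.2833
cover n 720 slope,hinge z [0.0079 0.0049 0.0669]
plate n 856 [0.0089 0.0027 0.0593]
back edge (red at lip = -86) [-85.1  -5.5] yaw err -0.82
red px left 0
```

The red line is now hidden under the lip, and the rear edge puts the insertion at about 25 mm. The plate is flat at deck height with about 22 N down, and the cover is still flat. I'm handing in.

```bash
python3 -c "
from bench import ticket
print(ticket.finish_job())"
```

```text
the job is handed in; nothing more can be done
None
```

I folded the cover flat, tucked the plate under its lip just past the red line, and handed the job in with the plate held pressed on the deck at about 22 N, at 11.3 s of robot time; no verdict was returned.

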